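# Make up the dough-cutter kit after washing

### The arm

A 6-joint arm with a two-finger parallel gripper is mounted at the origin on the work surface. World frame = base frame: x ahead of the robot, y to its left, z up, the work surface at z = 0. Lengths are in m, angles in rad, forces in N, time in s.
With the tool pointing down it reaches from about 0.3 to 0.775 m from the base axis. Payload 14.6 kg.
Tool frame: the origin (TCP) lies at the very end of the fingers, on their centre line; the grasp point (between the pads) lies 19 mm behind it (ctrl.grasp_offset is the distance from the TCP to the grasp point, in m); z points along the fingers, y is the line along which they close (so a half turn about z gives the same grasp; the last joint's range is limited). The gripper opens to 94 mm and grips with 3 to 60 N. Pads are 16 mm wide; open, the fingers measure 119 mm over their backs; the gripper's body (75 mm by 177 mm) begins 78 mm behind the grasp point.
Start: joints at [-1.293, 0.3, 1.521, -0, 1.321, -0.067], TCP at [0.186, -0.518, 0.205] pointing down, gripper open.
Joint ranges: [-3.03, 3.03], [-0.79, 2.21], [0.23, 2.52], [-1.04, 4.18], [0, 3.07], [-2.55, 2.55]. Speed limits (rad/s): [2.22, 2.22, 2.57, 3.14, 3.14, 3.14].

### API

Orientations are given as [roll, pitch, yaw] about the fixed x, y, z axes, in that order (R = Rz(yaw) Ry(pitch) Rx(roll)).
In Python, from station import ctrl gives the robot as it stands.
- The arm moves only by the tool step_arm, never from a script. Its argument "plan" is a list that holds one entry, the list of rows, each a list of 6 numbers: the shift along the tool's x, y, z in units of 30 mm (1.0 is 30 mm), then the turn, a rotation vector about the tool's x, y, z in units of 6 degrees (1.0 is 6 degrees). In form: [[[dx, dy, dz, wx, wy, wz], ...]]. A call has 1 to 8 rows; each row is the pose to reach, as a shift and turn from the pose commanded when the call began, along the tool's axes at that moment; what a row does not reach only later rows make up. A row lasts 1/12 s, in which the tool goes at most 41.7 mm and 7.16 degrees, less where a joint would pass 70% of its speed; a pose out of reach is approached as far as the arm can. A call with a gripper value outside its range is refused whole. "grip" is the opening, from 0 (shut) to 1 (fully open), set as the call begins (left out, the last holds). The fingers move at their own pace and stop on an object; "squeeze" is the grip in N (left out, the last holds). Time passes only in rows, so rows that repeat a pose let the fingers close. It gives the time, the measured TCP pose, the force, the opening and the grip force at its end, in the units of the state.
- ctrl.get_obs(): the state, without advancing time (a new reading comes with each control period).
- ctrl.camera(name): name is "scene" or "top"; returns the picture (400x640x3 uint8, red, green, blue); there is no depth.
- ctrl.camera_model(name): a dict with "intrinsics" (3x3 intrinsics, pixels), "R" (3x3) and "t" (3): a world point X has camera coordinates R X + t. Camera axes: x right, y down, z forward; pixel columns grow to the right and rows downward; lengths in m; the calibration is good to about 2 mm. A picture is of the moment at which its call begins. camera_model takes no time and is no camera call.
- ctrl.hand_in(): hands the job in; it is judged then, once.
Trained networks look in the newest picture that a camera, given by its name, has taken for a name from the list of things; names that differ only in an ending like _2 or _b are one class to them, and where a whole thing is asked for, a point or a joint stands for the part that bears it (a point fixed in the world has none). Each returns a list of dicts, best first, with "confidence" (0 to 1); they miss things now and then, are a little off and sometimes report something else, mostly with a low value. They report only what shows in the picture. A call takes as long as a camera call. They do not tell look-alikes from the thing itself.
- ctrl.masks_of(query, camera): "pixels" (400x640 bool, what is visible of it) and "at" ([column, row] in pixels, amid what is visible of it).
- ctrl.place_of(query, camera): "at" ([column, row] in pixels: a listed point, or the origin of a listed thing).
The state is a dict: "time_s": time; "qpos": joint angles; "joint_vel": joint speeds; "tau": joint torques, N m; "ee_pos": TCP position; "eef_rot": TCP orientation; "force": force on the tool from outside, world axes, zero at the start; "moment": the same for the moment, N m; "grip_width": finger opening in m; "grip_force": force on a finger pad.
Only numpy, scipy, OpenCV 4.12 (cv2) and the standard library are available. Lean on these libraries where they do the work, as an engineer would, in place of code of your own. Each camera call takes 0.05 s, during which the arm holds its last target. There are 200 camera calls.

### The job

The washed hand dough cutters are lying about the pastry bench: make up the kit by standing one of each shape upright on the white pad printed with its outline, centred on the outline and turned to match it. The large round one is already on its pad, so leave that one alone and put its loose duplicate flat in the shallow round aluminium tin instead.

Things in the scene. Friction and masses are not known exactly. Their poses are not given: they have to be found in the camera images.
- cutter_square: Hand dough cutter, square, 52 x 52 mm (sides along x and y); loose, bright metal, underside flat; skirt 24 mm high with a flat top, and on it a black plastic bar grip 42 mm long (along its x), 16 mm wide (along its y), rising from 24 to 56 mm height, centred; grip it across the 16 mm. Origin: centre of the underside, z up.
- cutter_finger: Hand dough cutter, long rectangle (finger biscuit), 76 mm along x by 30 mm along y; loose, bright metal, underside flat; skirt 24 mm high with a flat top, and on it a black plastic bar grip 42 mm long (along its x), 16 mm wide (along its y), rising from 24 to 56 mm height, centred; grip it across the 16 mm. Origin: centre of the underside, z up.
- cutter_round_small: Hand dough cutter, small round, 44 mm diameter; loose, bright metal, underside flat; skirt 24 mm high with a flat top, and on it a black plastic bar grip 42 mm long (along its x), 16 mm wide (along its y), rising from 24 to 56 mm height, centred; grip it across the 16 mm. Origin: centre of the underside, z up.
- cutter_round_spare: Hand dough cutter, large round, 66 mm diameter, the one lying on the table: the duplicate; loose, bright metal, underside flat; skirt 24 mm high with a flat top, and on it a black plastic bar grip 42 mm long (along its x), 16 mm wide (along its y), rising from 24 to 56 mm height, centred; grip it across the 16 mm. Origin: centre of the underside, z up.
- cutter_round_seated: Hand dough cutter, large round, 66 mm diameter, same as the spare, but already standing on its pad at the start: leave it there; loose, bright metal, underside flat; skirt 24 mm high with a flat top, and on it a black plastic bar grip 42 mm long (along its x), 16 mm wide (along its y), rising from 24 to 56 mm height, centred; grip it across the 16 mm. Origin: centre of the underside, z up.
- pad_square: white plastic pad 90 x 90 mm, 6 mm thick, fixed to the table, with a flat dark printed outline in its middle (no recess): a square, 60 x 60 mm, sides along x and y. For the square cutter. Origin: centre of the underside; the top is 6 mm above it. Pad sides run along its x and y.
- pad_finger: white plastic pad 90 x 90 mm, 6 mm thick, fixed to the table, with a flat dark printed outline in its middle (no recess): a long rectangle, 84 mm along x by 38 mm along y. For the finger cutter. Origin: centre of the underside; the top is 6 mm above it. Pad sides run along its x and y.
- pad_round_large: white plastic pad 90 x 90 mm, 6 mm thick, fixed to the table, with a flat dark printed outline in its middle (no recess): a disc 74 mm across. Already holds the large round cutter, which nearly covers the disc. Origin: centre of the underside; the top is 6 mm above it. Pad sides run along its x and y.
- pad_round_small: white plastic pad 90 x 90 mm, 6 mm thick, fixed to the table, with a flat dark printed outline in its middle (no recess): a disc 52 mm across. For the small round cutter. Origin: centre of the underside; the top is 6 mm above it. Pad sides run along its x and y.
- spares_tin: Shallow round open aluminium tin, fixed, outside diameter 112 mm at the base and 116 mm at the rim, wall 2 mm, rim 20 mm high, inner floor 2 mm above its origin (centre of the underside). Place for the duplicate cutter.
Mind the look-alikes: they are no part of the job. Leave any pink or yellow look-alike of the cutter_square alone.

How it is judged:
By the outcome, as a careful person would: the job done as asked, in the order asked, and still so for the second after the job is handed in, with the robot touching nothing.
It also fails if it takes over 96 s, if anything falls off the work surface, if the arm or the gripper's body presses on something with over 40 N, if the wrist force passes 120 N, or if a joint passes its speed limit or range.

## Working session

There is one attempt and no reset: what is moved stays moved. The work goes in short steps, Python scripts to look and compute and a tool call to move; the robot and the scene stay as the last step left them, time stands still between calls to the robot, and variables do not carry over. Pictures are saved under pics/ and viewed, at most 14 in all, crops included, and the job is handed in when it is done.

Besides the shell and the picture viewer there is one more tool, called after ">>>" as a command line: name --argument value ..., lists and objects as JSON in quotes. step_arm: Moves the arm, as the interface text tells. Its arguments: {"type":"object","properties":{"plan":{"type":"array","items":{"type":"array","items":{"type":"array","items":{"type":"number"}}}},"grip":{"type":"number"},"squeeze":{"type":"number"}},"required":["plan"]}

```bash
mkdir -p pics; ls
python3 - <<'E'
from station import ctrl
import cv2,numpy as np
for c in("scene","top"):
    im=ctrl.camera(c); cv2.imwrite(f"pics/{c}0.png",im[:,:,::-1])
    m=ctrl.camera_model(c); print(c,np.round(m["intrinsics"],1).tolist(),np.round(m["R"],3).tolist(),np.round(m["t"],3).tolist())
for c in("scene","top"):
  for q in "cutter_square cutter_finger cutter_round_small cutter_round_spare cutter_round_seated pad_square pad_finger pad_round_large pad_round_small spares_tin".split():
    print(c,q,[(np.round(d["at"],1).tolist(),round(d["confidence"],2)) for d in ctrl.place_of(q,c)][:5])
E
```

```text
pics
scene [[506.0, 0.0, 320.9], [0.0, 506.0, 200.2], [0.0, 0.0, 1.0]] [[-0.755, 0.655, -0.009], [0.51, 0.579, -0.636], [-0.412, -0.485, -0.772]] [0.325, -0.185, 1.33]
top [[384.4, 0.0, 320.3], [0.0, 384.4, 199.7], [0.0, 0.0, 1.0]] [[0.014, -0.999, 0.039], [-0.997, -0.017, -0.081], [0.082, -0.037, -0.996]] [-0.027, 0.424, 0.805]
scene cutter_square [([313.1, 165.5], 0.86), ([315.9, 123.8], 0.77), ([308.9, 226.4], 0.76), ([472.4, 243.8], 0.65)]
scene cutter_finger [([414.4, 319.3], 0.93)]
scene cutter_round_small []
scene cutter_round_spare [([355.8, 271.5], 0.72)]
scene cutter_round_seated [([294.9, 316.6], 0.96)]
scene pad_square [([233.2, 149.1], 0.87)]
scene pad_finger [([355.6, 375.5], 0.55)]
scene pad_round_large [([295.6, 318.4], 0.88)]
scene pad_round_small [([211.0, 224.0], 0.57)]
scene spares_tin []
top cutter_square [([371.4, 236.1], 0.92), ([175.6, 283.8], 0.86), ([422.1, 289.4], 0.79), ([309.8, 177.5], 0.63)]
top cutter_finger [([164.3, 177.0], 0.95)]
top cutter_round_small [([314.1, 103.8], 0.8)]
top cutter_round_spare [([238.9, 176.4], 0.95)]
top cutter_round_seated [([241.8, 106.1], 0.71)]
top pad_square [([451.4, 189.5], 0.9)]
top pad_finger [([165.0, 106.1], 0.96), ([163.5, 175.6], 0.24)]
top pad_round_large [([243.7, 103.8], 0.6), ([449.3, 188.6], 0.31)]
top pad_round_small [([374.7, 111.7], 0.65)]
top spares_tin [([387.6, 179.2], 0.72)]
```

View pics/scene0.png

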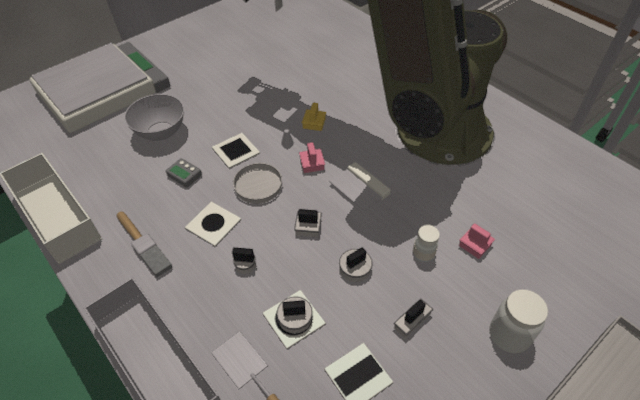

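View pics/top0.png

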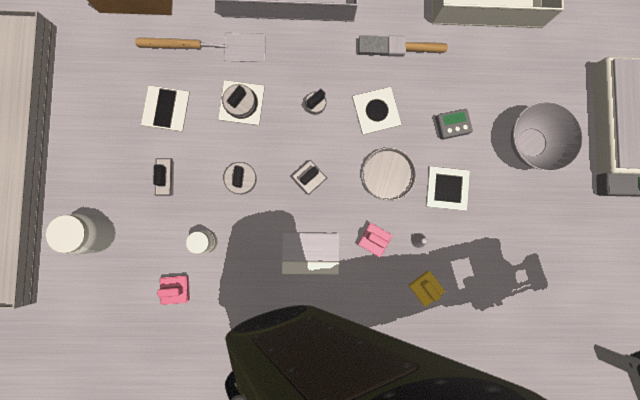

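```bash
cat > h.py <<'E'
import numpy as np,cv2
from scipy.optimize import minimize
from station import ctrl
CM={c:ctrl.camera_model(c) for c in("scene","top")}
def proj(c,X):
    m=CM[c];p=(np.atleast_2d(X)@np.array(m["R"]).T+m["t"])@np.array(m["intrinsics"]).T
    return p[:,:2]/p[:,2:]
def ray(c,uv,z):
    m=CM[c];R=np.array(m["R"]);o=-R.T@m["t"];d=R.T@np.linalg.solve(m["intrinsics"],[*uv,1]);return o+d*(z-o[2])/d[2]
def tri(uvs):
    A=[];b=[]
    for c,uv in uvs.items():
        m=CM[c];R=np.array(m["R"]);o=-R.T@m["t"];d=R.T@np.linalg.solve(m["intrinsics"],[*uv,1]);d/=np.linalg.norm(d)
        P=np.eye(3)-np.outer(d,d);A.append(P);b.append(P@o)
    return np.linalg.lstsq(np.vstack(A),np.hstack(b),rcond=None)[0]
def box(p,sx,sy,h,round_=False):
    x,y,z,a=p
    if round_: t=np.linspace(0,2*np.pi,40);q=np.c_[sx/2*np.cos(t),sx/2*np.sin(t)]
    else: q=np.array([[1,1],[1,-1],[-1,-1],[-1,1]])*[sx/2,sy/2]
    c,s=np.cos(a),np.sin(a);q=q@np.array([[c,s],[-s,c]])+[x,y]
    return np.vstack([np.c_[q,np.full(len(q),z)],np.c_[q,np.full(len(q),z+h)]])
S=8;W=60
def render(c,X,c0):
    im=np.zeros((W*S,W*S),np.uint8);uv=(proj(c,X)-c0+W/2+.5)*S-.5
    cv2.fillConvexPoly(im,cv2.convexHull((uv*16).round().astype(np.int32)),255,shift=4)
    return cv2.GaussianBlur(cv2.resize(im,(W,W),interpolation=cv2.INTER_AREA).astype(np.float32)/255,(0,0),.7)
def dark(im,uv,hi):
    """soft dark mask of the component nearest uv, in a WxW window"""
    c0=np.round(uv).astype(int);y0,x0=c0[1]-W//2,c0[0]-W//2
    g=im.max(2).astype(np.float32);pad=cv2.copyMakeBorder(g,W,W,W,W,cv2.BORDER_REPLICATE)
    g=pad[y0+W:y0+2*W,x0+W:x0+2*W];lo=np.percentile(g,.5) 
    b=(g<hi).astype(np.uint8);n,l,st,ce=cv2.connectedComponentsWithStats(b)
    k=min((i for i in range(1,n) if st[i,4]>25),key=lambda i:np.hypot(*(ce[i]-W/2)))
    near=cv2.dilate((l==k).astype(np.uint8),np.ones((3,3)))
    lo=np.median(g[l==k]);soft=np.clip((2*hi-lo-g)/(2*hi-2*lo),0,1)*near
    return c0,cv2.GaussianBlur(soft.astype(np.float32),(0,0),.5),st[k,4]
def fit(ims,uv0,dims,p0s,hi=60,round_=False,fixz=None):
    D={c:dark(ims[c],uv0[c],hi) for c in ims};best=None
    def f(p,cs):
        p=[p[0],p[1],p[2] if fixz is None else fixz,p[3]*10]
        return sum(np.sum((render(c,box(p,*dims,round_),D[c][0])-D[c][1])**2)/D[c][2] for c in cs)
    out={}
    for cs in [("scene","top"),("top",)]:
        best=None
        for p0 in p0s:
            q=np.array([p0[0],p0[1],p0[2],p0[3]/10])
            r=minimize(f,q,args=(cs,),method="Nelder-Mead",options=dict(initial_simplex=np.vstack([q]+[q+np.eye(4)[i]*d for i,d in enumerate((.008,.008,.008,.03))]),xatol=1e-4,fatol=1e-4,maxiter=400))
            if best is None or r.fun<best.fun:best=r
            if fixz is None and len(cs)==1:break
        o=best.x.copy();o[3]=np.degrees(o[3]*10);o[:3]*=1000;out[cs]=(np.round(o,1).tolist(),round(best.fun,3))
    return out
E
cat > m.py <<'E'
from h import *
ims={c:ctrl.camera(c) for c in CM}
K={"square":((308,217),(309,172)),"finger":((414,312),(160,176)),"rsmall":((243,255),(317,99)),"spare":((356,258),(238,177)),"seated":((293,308),(237,97))}
for k,(a,b) in K.items():
    x=ray("top",b,.045);uv=dict(scene=a,top=b)
    print(k,"tri",np.round(tri(uv)*1000),*fit(ims,uv,(.042,.016,.032),[(x[0],x[1],.024,t) for t in(-.8,0,.8,1.57)]).items())
P={"psquare":((236,149),(448,189),(.06,.06,.0001),0),"pfinger":((358,373),(165,107),(.084,.038,.0001),0),"prsmall":((213,222),(377,110),(.052,.052,.0001),1)}
for k,(a,b,d,r) in P.items():
    x=ray("top",b,.006);uv=dict(scene=a,top=b)
    print(k,"tri",np.round(tri(uv)*1000),*fit(ims,uv,d,[(x[0],x[1],.006,t) for t in(-.3,0,.3)],round_=bool(r)).items())
for c in CM:
    for d in ctrl.masks_of("spares_tin",c)[:1]:
        e=cv2.fitEllipse(cv2.convexHull(np.argwhere(d["pixels"])[:,::-1].astype(np.int32)));print("tin",c,e,d["confidence"],ray(c,e[0],.01))
v=np.vstack([cv2.resize(ims["top"][75:215,130:480],None,fx=2.28,fy=2.28,interpolation=3)]);cv2.imwrite("pics/c1.png",v[:,:,::-1])
E
python3 m.py
```

```text
square tri [478.   7.  43.] (('scene', 'top'), ([473.2, 5.3, 22.3, -42.5], np.float64(0.357))) (('top',), ([473.6, 4.8, 21.2, -45.4], np.float64(0.258)))
finger tri [467. 312.  36.] (('scene', 'top'), ([468.2, 313.1, 22.8, 5.6], np.float64(0.28))) (('top',), ([486.3, 362.7, -107.1, 1.7], np.float64(0.042)))
rsmall tri [638.  -9.  36.] (('scene', 'top'), ([637.1, -5.3, 23.5, -43.1], np.float64(0.3))) (('top',), ([638.4, -5.9, 22.4, -45.7], np.float64(0.203)))
spare tri [468. 152.  38.] (('scene', 'top'), ([468.8, 152.8, 21.8, 181.8], np.float64(0.294))) (('top',), ([486.3, 175.1, -102.0, -4.9], np.float64(0.046)))
seated tri [637. 158.  44.] (('scene', 'top'), ([636.5, 159.2, 27.9, -34.3], np.float64(0.319))) (('top',), ([686.9, 186.2, -112.4, -34.9], np.float64(0.034)))
psquare tri [ 454. -303.    3.] (('scene', 'top'), ([456.0, -303.4, 4.8, -4.8], np.float64(0.215))) (('top',), ([466.5, -333.1, -75.3, -4.7], np.float64(0.042)))
pfinger tri [621. 320.  10.] (('scene', 'top'), ([620.9, 321.9, 6.0, -7.0], np.float64(0.152))) (('top',), ([643.7, 348.5, -65.0, -7.1], np.float64(0.018)))
prsmall tri [ 628. -144.    5.] (('scene', 'top'), ([628.3, -143.6, 5.6, 8.4], np.float64(0.175))) (('top',), ([656.6, -159.4, -79.3, 118.1], np.float64(0.011)))
tin scene ((257.1317138671875, 183.0408935546875), (40.86064529418945, 48.78074645996094), 83.05435943603516) 0.7 [ 0.48539543 -0.16807838  0.01      ]
tin top ((389.2637939453125, 173.4452667236328), (51.614437103271484, 52.744075775146484), 145.86941528320312) 0.9 [ 0.48582171 -0.17122267  0.01      ]
```

View pics/c1.png

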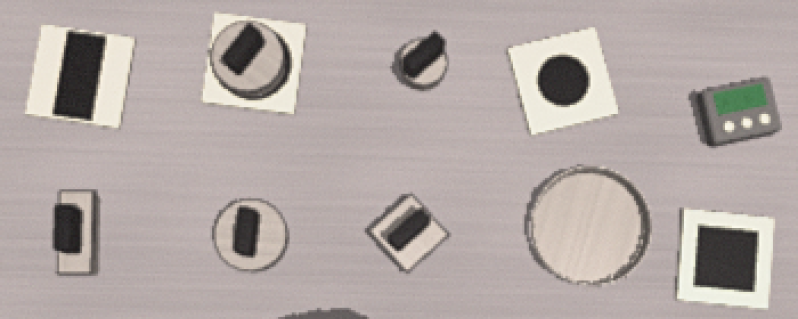

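```bash
cat > m2.py <<'E'
from h import *
ims={c:ctrl.camera(c) for c in CM}
def sil(c,p,dims,c0,rnd):
    x,y,z,a=p
    return np.maximum(render(c,box((x,y,z,a),*dims,.024,rnd),c0),render(c,box((x,y,z+.024,a),.042,.016,.032),c0))
def fitmask(q,uv,dims,p0,z,rnd=False):
    M={}
    for c in uv:
        ds=sorted([d for d in ctrl.masks_of(q,c) if np.hypot(*(np.array(d["at"])-uv[c]))<20],key=lambda d:-d["confidence"])
        if ds:
            c0=np.round(uv[c]).astype(int);m=ds[0]["pixels"].astype(np.float32);m=cv2.copyMakeBorder(m,W,W,W,W,0)[c0[1]+W//2:c0[1]+W*3//2,c0[0]+W//2:c0[0]+W*3//2];M[c]=(c0,cv2.GaussianBlur(m,(0,0),.7),dark(ims[c],uv[c],60))
    for cs in [list(M)]+([[c] for c in M] if len(M)>1 else []):
        # whole silhouette + dark grip
        def f(p): 
            p=(p[0],p[1],z,p[2]*10);t=0
            for c in cs:
                c0,m,dk=M[c]
                t+=np.sum((sil(c,p,dims,c0,rnd)-m)**2)/m.sum()+np.sum((render(c,box((p[0],p[1],z+.024,p[3]),.042,.016,.032),dk[0])-dk[1])**2)/dk[2]
            return t
        q0=np.array([p0[0],p0[1],p0[2]/10])
        r=minimize(f,q0,method="Nelder-Mead",options=dict(initial_simplex=np.vstack([q0,q0+[.006,0,0],q0+[0,.006,0],q0+[0,0,.02],])))
        print(q,cs,np.round([r.x[0]*1000,r.x[1]*1000,np.degrees(r.x[2]*10)],1),round(r.fun,3))
if __name__=="__main__":
    fitmask("cutter_square",dict(scene=(308,217),top=(309,172)),(.052,.052),(.474,.005,-.78),0)
    fitmask("cutter_finger",dict(scene=(414,312),top=(160,176)),(.076,.03),(.468,.313,.03),0)
    fitmask("cutter_round_small",dict(scene=(243,255),top=(317,99)),(.044,.044),(.637,-.005,-.78),0,True)
    fitmask("cutter_round_spare",dict(scene=(356,258),top=(238,177)),(.066,.066),(.468,.153,.03),0,True)
    for k,a,b,d,y in(("psquare",(236,149),(448,189),(.06,.06,.0001),-.08),("pfinger",(358,373),(165,107),(.084,.038,.0001),-.12),("prsmall",(213,222),(377,110),(.052,.052,.0001),0)):
        for c,uv in(("scene",a),("top",b)):
            x=ray("top",b,.006);D=dark(ims[c],uv,60)
            f=lambda p:np.sum((render(c,box((p[0],p[1],.006,p[2]*10),*d,k=="prsmall"),D[0])-D[1])**2)/D[2]
            q0=np.array([x[0],x[1],y/10]);r=minimize(f,q0,method="Nelder-Mead",options=dict(initial_simplex=np.vstack([q0,q0+[.006,0,0],q0+[0,.006,0],q0+[0,0,.02]])))
            print(k,c,np.round([r.x[0]*1000,r.x[1]*1000,np.degrees(r.x[2]*10)],1),round(r.fun,3))
    o=ctrl.get_obs();print(o["ee_pos"],o["eef_rot"],o["time_s"],o["grip_width"])
E
python3 m2.py
```

```text
cutter_square ['scene', 'top'] [473.9   5.1 -45.8] 0.436
cutter_square ['scene'] [473.9   5.2 -45.4] 0.116
cutter_square ['top'] [473.9   4.7 -45.1] 0.309
cutter_finger ['scene', 'top'] [468.  313.2   2.2] 0.349
cutter_finger ['scene'] [467.9 313.3   2.8] 0.11
cutter_finger ['top'] [468.2 312.8   1.4] 0.227
cutter_round_small ['scene', 'top'] [637.8  -5.8 -43. ] 0.374
cutter_round_small ['scene'] [637.9  -5.  -47.5] 0.133
cutter_round_small ['top'] [637.7  -6.  -41.6] 0.232
cutter_round_spare ['scene', 'top'] [469.1 152.6  -1.1] 0.357
cutter_round_spare ['scene'] [468.6 153.    1.1] 0.13
cutter_round_spare ['top'] [469.3 152.3  -2.5] 0.217
psquare scene [ 455.6 -302.1   -4.2] 0.07
psquare top [ 456.7 -302.5   -4.9] 0.151
pfinger scene [620.8 321.6  -7.2] 0.061
pfinger top [620.9 322.   -7. ] 0.09
prsmall scene [ 627.9 -143.4    5.2] 0.07
prsmall top [ 629.  -143.7    3.7] 0.102
[ 0.18589751 -0.51762795  0.20547039] [3.14154963e+00 1.23449858e-05 3.44774038e-01] 1.8 0.09373773266238294
```

```bash
cat > go.py <<'E'
import sys,numpy as np
from scipy.spatial.transform import Rotation as Ro
from station import ctrl
o=ctrl.get_obs();p=o["ee_pos"];R=Ro.from_euler("xyz",o["eef_rot"])
print("t",o["time_s"],np.round(np.array(p)*1000,1),np.round(np.degrees(o["eef_rot"]),1),"w",round(o["grip_width"],4))
for a in sys.argv[1:]:
    x,y,z,yaw=map(float,a.split(","));T=Ro.from_euler("xyz",[180,0,yaw],degrees=True)
    d=R.inv().apply(np.array([x,y,z])/1000-p)/.03;w=np.degrees((R.inv()*T).as_rotvec())/6
    print(a,np.round(np.r_[d,w],2).tolist())
E
python3 go.py 474,5,120,134.5
```

```text
t 1.8 [ 185.9 -517.6  205.5] [180.    0.   19.8] w 0.0937
474,5,120,134.5 [14.93, -13.15, 2.85, 0.0, 0.0, -19.12]
```

>>> step_arm --plan '[[[14.93, -13.15, 2.85, 0, 0, -19.12], [14.93, -13.15, 2.85, 0, 0, -19.12], [14.93, -13.15, 2.85, 0, 0, -19.12], [14.93, -13.15, 2.85, 0, 0, -19.12], [14.93, -13.15, 2.85, 0, 0, -19.12], [14.93, -13.15, 2.85, 0, 0, -19.12], [14.93, -13.15, 2.85, 0, 0, -19.12], [14.93, -13.15, 2.85, 0, 0, -19.12]]]' --grip 0.5

```text
time_s: 2.47
ee_pos: [0.3457, -0.2269, 0.1582]
eef_rot: [3.141, 0.0, 1.351]
force: [0.8, -1.4, -0.6]
grip_width: 0.0476
grip_force: 0.0
```

```bash
python3 go.py 474,5,120,134.5
```

```text
t 2.4667 [ 345.7 -226.9  158.2] [180.    0.   77.4] w 0.0476
474,5,120,134.5 [8.48, 2.48, 1.27, 0.0, 0.01, -9.52]
```

>>> step_arm --plan '[[[8.48, 2.48, 1.27, 0, 0, -9.5], [8.48, 2.48, 1.27, 0, 0, -9.5], [8.48, 2.48, 1.27, 0, 0, -9.5], [8.48, 2.48, 1.27, 0, 0, -9.5], [8.48, 2.48, 1.27, 0, 0, -9.5], [8.48, 2.48, 1.27, 0, 0, -9.5], [8.48, 2.48, 1.27, 0, 0, -9.5], [8.48, 2.48, 1.27, 0, 0, -9.5]]]'

```text
time_s: 3.13
ee_pos: [0.4757, 0.0057, 0.1194]
eef_rot: [-3.141, -0.001, 2.349]
force: [1.4, -0.3, -0.3]
grip_width: 0.0472
grip_force: 0.0
```

>>> step_arm --plan '[[[0, 0, 0, 0, 0, 0], [0, 0, 0, 0, 0, 0], [0, 0, 0, 0, 0, 0]]]'

```text
time_s: 3.38
ee_pos: [0.4746, 0.0021, 0.1202]
eef_rot: [3.141, 0.0, 2.335]
force: [0.0, 0.1, -0.7]
grip_width: 0.0475
grip_force: 0.0
```

```bash
python3 go.py 474,5,60,134.5 474,5,29,134.5
```

```text
t 3.3833 [474.6   2.1 120.2] [180.    0.  133.8] w 0.0475
474,5,60,134.5 [0.08, 0.05, 2.01, 0.0, 0.0, -0.12]
474,5,29,134.5 [0.08, 0.05, 3.04, 0.0, 0.0, -0.12]
```

>>> step_arm --plan '[[[0.08, 0.05, 1.0, 0, 0, -0.12], [0.08, 0.05, 1.8, 0, 0, -0.12], [0.08, 0.05, 2.4, 0, 0, -0.12], [0.08, 0.05, 2.8, 0, 0, -0.12], [0.08, 0.05, 3.04, 0, 0, -0.12], [0.08, 0.05, 3.04, 0, 0, -0.12], [0.08, 0.05, 3.04, 0, 0, -0.12]]]'

```text
time_s: 3.97
ee_pos: [0.4743, 0.005, 0.0293]
eef_rot: [3.141, 0.0, 2.35]
force: [0.2, 0.1, -0.1]
grip_width: 0.0471
grip_force: 0.0
```

>>> step_arm --plan '[[[0, 0, 0, 0, 0, 0], [0, 0, 0, 0, 0, 0], [0, 0, 0, 0, 0, 0], [0, 0, 0, 0, 0, 0], [0, 0, 0, 0, 0, 0], [0, 0, 0, 0, 0, 0]]]' --grip 0 --squeeze 20

```text
time_s: 4.47
ee_pos: [0.4742, 0.0053, 0.0291]
eef_rot: [3.142, 0.0, 2.352]
force: [-1.6, -0.9, 3.7]
grip_width: 0.0158
grip_force: 19.9
```

>>> step_arm --plan '[[[0, 0, -0.6, 0, 0, 0], [0, 0, -1.5, 0, 0, 0], [0, 0, -2.5, 0, 0, 0], [0, 0, -3.5, 0, 0, 0], [0, 0, -3.5, 0, 0, 0], [0, 0, -3.5, 0, 0, 0]]]'

```text
time_s: 4.97
ee_pos: [0.4746, 0.0054, 0.1346]
eef_rot: [3.14, 0.002, 2.352]
force: [-1.2, -0.5, -2.5]
grip_width: 0.0157
grip_force: 19.9
```

```bash
python3 go.py 456,-302,130,85.4
python3 - <<'E'
from station import ctrl
import cv2
cv2.imwrite("pics/s1.png",ctrl.camera("scene")[120:320,180:480,::-1].repeat(2,0).repeat(2,1))
E
```

```text
t 4.9667 [474.6   5.4 134.6] [1.799e+02 1.000e-01 1.348e+02] w 0.0157
456,-302,130,85.4 [-6.84, -7.66, 0.15, 0.02, 0.01, 8.23]
```

View pics/s1.png

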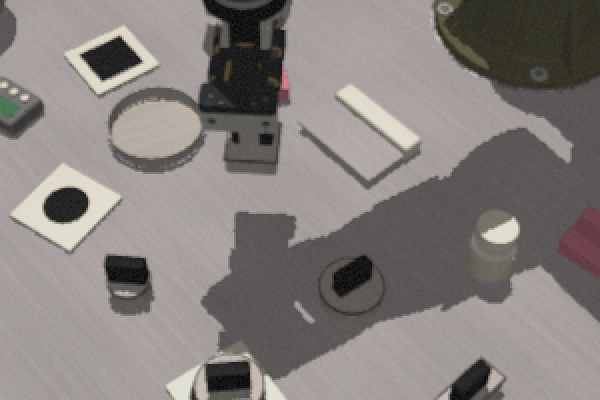

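>>> step_arm --plan '[[[-0.8, -0.9, 0, 0, 0, 1.0], [-1.7, -1.9, 0, 0, 0, 2.1], [-2.6, -2.9, 0, 0, 0, 3.2], [-3.5, -3.9, 0, 0, 0, 4.3], [-4.4, -4.9, 0, 0, 0, 5.4], [-5.3, -5.9, 0, 0, 0, 6.5], [-6.2, -6.9, 0, 0, 0, 7.5], [-6.84, -7.66, 0.1, 0, 0, 8.23]]]'

```text
time_s: 5.68
ee_pos: [0.4544, -0.3048, 0.1291]
eef_rot: [-3.14, -0.001, 1.483]
force: [0.7, -0.5, -2.9]
grip_width: 0.0158
grip_force: 19.9
```

>>> step_arm --plan '[[[0, 0, 0, 0, 0, 0], [0, 0, 0, 0, 0, 0], [0, 0, 0, 0, 0, 0], [0, 0, 0, 0, 0, 0]]]'

```text
time_s: 6.02
ee_pos: [0.4555, -0.3009, 0.1301]
eef_rot: [-3.14, -0.001, 1.492]
force: [0.7, -0.0, -1.4]
grip_width: 0.016
grip_force: 20.0
```

```bash
python3 go.py 456,-302.3,36,85.4
```

```text
t 6.0167 [ 455.5 -300.9  130.1] [-1.799e+02 -1.000e-01  8.550e+01] w 0.016
456,-302.3,36,85.4 [-0.05, 0.02, 3.14, -0.01, -0.01, 0.02]
```

>>> step_arm --plan '[[[-0.05, 0.02, 0.8, 0, 0, 0], [-0.05, 0.02, 1.6, 0, 0, 0], [-0.05, 0.02, 2.3, 0, 0, 0], [-0.05, 0.02, 2.75, 0, 0, 0], [-0.05, 0.02, 3.0, 0, 0, 0], [-0.05, 0.02, 3.14, 0, 0, 0], [-0.05, 0.02, 3.16, 0, 0, 0], [-0.05, 0.02, 3.16, 0, 0, 0]]]'

```text
time_s: 6.68
ee_pos: [0.4564, -0.3036, 0.0367]
eef_rot: [3.141, 0.0, 1.491]
force: [0.9, 0.6, -2.0]
grip_width: 0.0161
grip_force: 20.0
```

```bash
python3 go.py 456,-302.3,35,85.4
```

```text
t 6.6833 [ 456.4 -303.6   36.7] [180.    0.   85.4] w 0.0161
456,-302.3,35,85.4 [0.04, -0.02, 0.06, 0.01, 0.0, 0.0]
```

>>> step_arm --plan '[[[0.02, -0.01, 0.02, 0, 0, 0], [0.02, -0.01, 0.04, 0, 0, 0], [0.02, -0.01, 0.06, 0, 0, 0], [0.02, -0.01, 0.06, 0, 0, 0]]]'

```text
time_s: 7.02
ee_pos: [0.4561, -0.3033, 0.0352]
eef_rot: [3.141, 0.001, 1.49]
force: [-1.8, 1.2, 4.8]
grip_width: 0.0157
grip_force: 20.0
```

```bash
python3 go.py 456,-302.3,35,85.4
```

```text
t 7.0167 [ 456.1 -303.3   35.2] [179.9   0.   85.4] w 0.0157
456,-302.3,35,85.4 [0.03, -0.01, 0.01, 0.01, 0.01, -0.0]
```

>>> step_arm --plan '[[[0.02, 0, 0, 0, 0, 0], [0.03, 0, 0, 0, 0, 0], [0.03, 0, 0, 0, 0, 0]]]'

```text
time_s: 7.27
ee_pos: [0.4562, -0.303, 0.0352]
eef_rot: [3.14, 0.002, 1.49]
force: [-2.4, -3.6, 5.9]
grip_width: 0.0155
grip_force: 20.0
```

>>> step_arm --plan '[[[0, 0, 0, 0, 0, 0], [0, 0, 0, 0, 0, 0], [0, 0, 0, 0, 0, 0], [0, 0, -0.8, 0, 0, 0], [0, 0, -2, 0, 0, 0], [0, 0, -3.2, 0, 0, 0], [0, 0, -4.0, 0, 0, 0], [0, 0, -4.0, 0, 0, 0]]]' --grip 0.5

```text
time_s: 7.93
ee_pos: [0.4574, -0.3033, 0.1595]
eef_rot: [3.135, 0.004, 1.49]
force: [-0.1, 0.5, 0.4]
grip_width: 0.0469
grip_force: 0.0
```

```bash
python3 go.py 468,313,130,182
```

```text
t 7.9333 [ 457.4 -303.3  159.5] [179.6   0.2  85.4] w 0.0469
468,313,130,182 [20.51, -1.3, 0.89, 0.01, 0.08, -16.1]
```

>>> step_arm --plan '[[[20.5, -1.3, 0.9, 0, 0.05, -16.1], [20.5, -1.3, 0.9, 0, 0.05, -16.1], [20.5, -1.3, 0.9, 0, 0.05, -16.1], [20.5, -1.3, 0.9, 0, 0.05, -16.1], [20.5, -1.3, 0.9, 0, 0.05, -16.1], [20.5, -1.3, 0.9, 0, 0.05, -16.1], [20.5, -1.3, 0.9, 0, 0.05, -16.1], [20.5, -1.3, 0.9, 0, 0.05, -16.1]]]'

```text
time_s: 8.6
ee_pos: [0.4608, 0.0328, 0.1391]
eef_rot: [3.14, -0.003, 2.496]
force: [1.2, 0.5, 0.7]
grip_width: 0.0465
grip_force: 0.0
```

```bash
python3 go.py 468,313,130,182;python3 - <<'E'
import m2
m2.fitmask("cutter_square",dict(scene=(232,142),top=(449,184)),(.052,.052),(.456,-.302,-.08),.006)
E
```

```text
t 8.6 [460.8  32.8 139.1] [179.9  -0.2 143. ] w 0.0465
468,313,130,182 [5.42, 7.61, 0.33, 0.02, -0.02, -6.49]
cutter_square ['scene', 'top'] [ 457.5 -301.8   86.4] 1.223
cutter_square ['scene'] [ 457.8 -300.8 -100.1] 0.143
cutter_square ['top'] [ 459.7 -308.    15.3] 2.437
```

```bash
python3 go.py 468,313,130,182
python3 - <<'E'
from station import ctrl
import cv2
a=cv2.resize(ctrl.camera("scene")[120:180,190:280],(540,360),interpolation=2);b=cv2.resize(ctrl.camera("top")[160:220,410:490],(480,360),interpolation=2)
import numpy as np
cv2.imwrite("pics/s2.png",cv2.resize(np.hstack([a,b]),(800,282))[:,:,::-1])
E
```

```text
t 8.8 [461.2  31.6 139.1] [179.9  -0.2 142.8] w 0.0471
468,313,130,182 [5.49, 7.61, 0.33, 0.02, -0.03, -6.54]
```

View pics/s2.png

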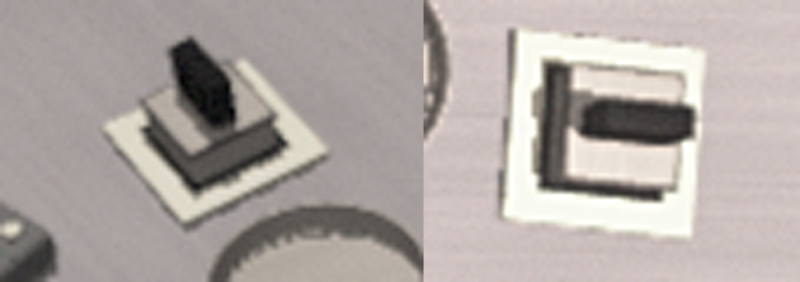

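The square cutter stands upright on its pad, aligned with the print and within its outline. I'll measure it more closely at the end; on to the finger cutter.

>>> step_arm --plan '[[[5.49, 7.61, 0.33, 0.02, -0.03, -6.54], [5.49, 7.61, 0.33, 0.02, -0.03, -6.54], [5.49, 7.61, 0.33, 0.02, -0.03, -6.54], [5.49, 7.61, 0.33, 0.02, -0.03, -6.54], [5.49, 7.61, 0.33, 0.02, -0.03, -6.54], [5.49, 7.61, 0.33, 0.02, -0.03, -6.54], [5.49, 7.61, 0.33, 0.02, -0.03, -6.54], [5.49, 7.61, 0.33, 0.02, -0.03, -6.54]]]'

```text
time_s: 9.57
ee_pos: [0.4691, 0.3152, 0.1298]
eef_rot: [3.141, 0.001, -3.107]
force: [0.2, -0.5, -0.6]
grip_width: 0.047
grip_force: 0.0
```

>>> step_arm --plan '[[[0, 0, 0, 0, 0, 0], [0, 0, 0, 0, 0, 0], [0, 0, 0, 0, 0, 0], [0, 0, 0, 0, 0, 0]]]'

```text
time_s: 9.9
ee_pos: [0.4695, 0.3108, 0.1308]
eef_rot: [-3.141, 0.001, -3.11]
force: [-0.3, -1.0, 0.1]
grip_width: 0.047
grip_force: 0.0
```

```bash
python3 go.py 468,313,29,182
```

```text
t 9.9 [469.5 310.8 130.8] [-1.800e+02  1.000e-01 -1.782e+02] w 0.047
468,313,29,182 [0.05, 0.08, 3.39, -0.0, 0.01, -0.04]
```

>>> step_arm --plan '[[[0.05, 0.07, 1.0, 0, 0, -0.04], [0.05, 0.07, 1.9, 0, 0, -0.04], [0.05, 0.07, 2.6, 0, 0, -0.04], [0.05, 0.07, 3.1, 0, 0, -0.04], [0.05, 0.07, 3.38, 0, 0, -0.04], [0.05, 0.07, 3.38, 0, 0, -0.04], [0.05, 0.07, 3.38, 0, 0, -0.04], [0.05, 0.07, 3.38, 0, 0, -0.04]]]'

```text
time_s: 10.57
ee_pos: [0.4681, 0.3143, 0.0304]
eef_rot: [3.141, 0.003, -3.104]
force: [0.3, -0.8, 0.2]
grip_width: 0.0471
grip_force: 0.0
```

```bash
python3 go.py 468,313,29,182
```

```text
t 10.5667 [468.1 314.3  30.4] [ 180.     0.2 -177.9] w 0.0471
468,313,29,182 [0.01, -0.04, 0.05, 0.01, 0.03, 0.02]
```

>>> step_arm --plan '[[[0, -0.03, 0.02, 0, 0, 0], [0, -0.03, 0.02, 0, 0, 0], [0, -0.03, 0.02, 0, 0, 0]]]'

```text
time_s: 10.82
ee_pos: [0.4677, 0.3134, 0.0291]
eef_rot: [3.141, 0.002, -3.104]
force: [-0.6, -0.8, 0.5]
grip_width: 0.047
grip_force: 0.0
```

>>> step_arm --plan '[[[0, 0, 0, 0, 0, 0], [0, 0, 0, 0, 0, 0], [0, 0, 0, 0, 0, 0], [0, 0, 0, 0, 0, 0], [0, 0, 0, 0, 0, 0], [0, 0, 0, 0, 0, 0]]]' --grip 0

```text
time_s: 11.32
ee_pos: [0.4674, 0.3133, 0.0284]
eef_rot: [-3.141, 0.001, -3.104]
force: [-0.4, 0.3, -1.2]
grip_width: 0.0158
grip_force: 20.0
```

>>> step_arm --plan '[[[0, 0, -0.6, 0, 0, 0], [0, 0, -1.5, 0, 0, 0], [0, 0, -2.5, 0, 0, 0], [0, 0, -3.5, 0, 0, 0], [0, 0, -3.5, 0, 0, 0], [0, 0, -3.5, 0, 0, 0]]]'

```text
time_s: 11.82
ee_pos: [0.4678, 0.3136, 0.1346]
eef_rot: [3.141, 0.003, -3.104]
force: [-1.3, 0.0, -2.2]
grip_width: 0.016
grip_force: 20.0
```

```bash
python3 go.py 621,322,130,172.9
```

```text
t 11.8167 [467.8 313.6 134.6] [ 179.9    0.2 -177.8] w 0.016
621,322,130,172.9 [-5.11, 0.09, 0.17, 0.01, 0.03, 1.54]
```

>>> step_arm --plan '[[[-0.9, 0.02, 0, 0, 0, 0.3], [-1.9, 0.03, 0, 0, 0, 0.6], [-3.0, 0.05, 0, 0, 0, 0.9], [-4.0, 0.07, 0, 0, 0.03, 1.2], [-4.7, 0.09, 0.1, 0, 0.03, 1.54], [-5.1, 0.09, 0.17, 0, 0.03, 1.54], [-5.1, 0.09, 0.17, 0, 0.03, 1.54], [-5.1, 0.09, 0.17, 0, 0.03, 1.54]]]'

```text
time_s: 12.48
ee_pos: [0.6194, 0.3215, 0.1262]
eef_rot: [-3.14, -0.005, 3.018]
force: [-0.2, 0.1, -2.1]
grip_width: 0.0158
grip_force: 20.0
```

>>> step_arm --plan '[[[0, 0, 0, 0, 0, 0], [0, 0, 0, 0, 0, 0]]]'

```text
time_s: 12.65
ee_pos: [0.6193, 0.3221, 0.1286]
eef_rot: [-3.141, -0.002, 3.019]
force: [-0.0, 0.3, -0.5]
grip_width: 0.0156
grip_force: 20.0
```

```bash
python3 go.py 620.8,322,37,172.9
```

```text
t 12.65 [619.3 322.1 128.6] [-1.80e+02 -1.00e-01  1.73e+02] w 0.0156
620.8,322,37,172.9 [-0.06, 0.01, 3.05, -0.0, -0.02, 0.01]
```

>>> step_arm --plan '[[[-0.04, 0, 0.8, 0, 0, 0], [-0.04, 0, 1.6, 0, 0, 0], [-0.04, 0, 2.3, 0, 0, 0], [-0.04, 0, 2.75, 0, 0, 0], [-0.04, 0, 3.03, 0, 0, 0], [-0.04, 0, 3.03, 0, 0, 0], [-0.04, 0, 3.03, 0, 0, 0], [-0.04, 0, 3.03, 0, 0, 0]]]'

```text
time_s: 13.32
ee_pos: [0.6218, 0.322, 0.0394]
eef_rot: [3.141, -0.0, 3.018]
force: [1.2, -0.0, -1.9]
grip_width: 0.0163
grip_force: 20.0
```

```bash
python3 go.py 620.8,322,34.5,172.9
```

```text
t 13.3167 [621.8 322.   39.4] [179.9  -0.  172.9] w 0.0163
620.8,322,34.5,172.9 [0.03, -0.01, 0.16, 0.01, -0.0, 0.01]
```

>>> step_arm --plan '[[[0.02, 0, 0.03, 0, 0, 0], [0.02, 0, 0.06, 0, 0, 0], [0.02, 0, 0.09, 0, 0, 0], [0.02, 0, 0.11, 0, 0, 0], [0.02, 0, 0.12, 0, 0, 0], [0.02, 0, 0.12, 0, 0, 0]]]'

```text
time_s: 13.82
ee_pos: [0.6206, 0.3218, 0.0345]
eef_rot: [-3.141, -0.002, 3.018]
force: [-2.6, -0.3, 1.9]
grip_width: 0.0156
grip_force: 20.0
```

```bash
python3 go.py 620.8,322,34.5,172.9
```

```text
t 13.8167 [620.6 321.8  34.5] [-1.800e+02 -1.000e-01  1.729e+02] w 0.0156
620.8,322,34.5,172.9 [-0.01, 0.01, 0.0, -0.0, -0.02, 0.0]
```

>>> step_arm --plan '[[[0, 0, 0, 0, 0, 0], [0, 0, 0, 0, 0, 0], [0, 0, 0, 0, 0, 0], [0, 0, -0.8, 0, 0, 0], [0, 0, -2, 0, 0, 0], [0, 0, -3.2, 0, 0, 0], [0, 0, -4.0, 0, 0, 0], [0, 0, -4.0, 0, 0, 0]]]' --grip 0.5

```text
time_s: 14.48
ee_pos: [0.6226, 0.3226, 0.1608]
eef_rot: [3.137, 0.006, 3.018]
force: [1.6, 0.0, 0.3]
grip_width: 0.047
grip_force: 0.0
```

```bash
python3 go.py 638,-5.5,130,135
```

```text
t 14.4833 [622.6 322.6 160.8] [179.7   0.3 172.9] w 0.047
638,-5.5,130,135 [-1.85, -10.79, 0.99, 0.06, 0.04, 6.32]
```

>>> step_arm --plan '[[[-1.85, -10.79, 1.0, 0, 0, 6.32], [-1.85, -10.79, 1.0, 0, 0, 6.32], [-1.85, -10.79, 1.0, 0, 0, 6.32], [-1.85, -10.79, 1.0, 0, 0, 6.32], [-1.85, -10.79, 1.0, 0, 0, 6.32], [-1.85, -10.79, 1.0, 0, 0, 6.32], [-1.85, -10.79, 1.0, 0, 0, 6.32], [-1.85, -10.79, 1.0, 0, 0, 6.32]]]'

```text
time_s: 15.15
ee_pos: [0.6355, -0.0087, 0.1233]
eef_rot: [-3.14, -0.002, 2.356]
force: [0.2, -0.0, 0.4]
grip_width: 0.047
grip_force: 0.0
```

>>> step_arm --plan '[[[0, 0, 0, 0, 0, 0], [0, 0, 0, 0, 0, 0], [0, 0, 0, 0, 0, 0]]]'

```text
time_s: 15.4
ee_pos: [0.6359, -0.0059, 0.1237]
eef_rot: [-3.14, -0.002, 2.356]
force: [0.1, 0.9, -0.1]
grip_width: 0.047
grip_force: 0.0
```

```bash
python3 go.py 638,-5.5,29,135
```

```text
t 15.4 [635.9  -5.9 123.7] [-1.799e+02 -1.000e-01  1.350e+02] w 0.047
638,-5.5,29,135 [-0.05, 0.07, 3.16, -0.02, -0.02, -0.0]
```

>>> step_arm --plan '[[[-0.04, 0.05, 0.8, 0, 0, 0], [-0.04, 0.05, 1.6, 0, 0, 0], [-0.04, 0.05, 2.3, 0, 0, 0], [-0.04, 0.05, 2.8, 0, 0, 0], [-0.04, 0.05, 3.12, 0, 0, 0], [-0.04, 0.05, 3.12, 0, 0, 0], [-0.04, 0.05, 3.12, 0, 0, 0], [-0.04, 0.05, 3.12, 0, 0, 0]]]'

```text
time_s: 16.07
ee_pos: [0.6383, -0.0056, 0.0317]
eef_rot: [-3.141, -0.0, 2.357]
force: [0.2, 0.2, 0.3]
grip_width: 0.047
grip_force: 0.0
```

```bash
python3 go.py 638,-5.5,29,135
```

```text
t 16.0667 [638.3  -5.6  31.7] [-180.   -0.  135.] w 0.047
638,-5.5,29,135 [0.01, -0.0, 0.09, -0.0, -0.0, 0.01]
```

>>> step_arm --plan '[[[0, 0, 0.05, 0, 0, 0], [0, 0, 0.05, 0, 0, 0], [0, 0, 0.05, 0, 0, 0]]]'

```text
time_s: 16.32
ee_pos: [0.6379, -0.0061, 0.0295]
eef_rot: [-3.141, -0.001, 2.356]
force: [0.5, -0.0, 0.2]
grip_width: 0.0471
grip_force: 0.0
```

>>> step_arm --plan '[[[0, 0, 0, 0, 0, 0], [0, 0, 0, 0, 0, 0], [0, 0, 0, 0, 0, 0], [0, 0, 0, 0, 0, 0], [0, 0, 0, 0, 0, 0], [0, 0, 0, 0, 0, 0]]]' --grip 0

```text
time_s: 16.82
ee_pos: [0.6377, -0.0061, 0.029]
eef_rot: [-3.14, -0.001, 2.356]
force: [-0.7, 0.1, -1.3]
grip_width: 0.0159
grip_force: 19.9
```

>>> step_arm --plan '[[[0, 0, -0.6, 0, 0, 0], [0, 0, -1.5, 0, 0, 0], [0, 0, -2.5, 0, 0, 0], [0, 0, -3.5, 0, 0, 0], [0, 0, -3.5, 0, 0, 0], [0, 0, -3.5, 0, 0, 0]]]'

```text
time_s: 17.32
ee_pos: [0.6385, -0.0061, 0.1355]
eef_rot: [3.141, 0.001, 2.356]
force: [0.3, 1.0, -0.5]
grip_width: 0.016
grip_force: 19.9
```

```bash
python3 go.py 628.4,-143.6,130,135
```

```text
t 17.3167 [638.5  -6.1 135.5] [180.   0. 135.] w 0.016
628.4,-143.6,130,135 [-3.0, -3.48, 0.18, 0.0, 0.01, 0.0]
```

>>> step_arm --plan '[[[-0.6, -0.7, 0, 0, 0, 0], [-1.3, -1.5, 0, 0, 0, 0], [-2.0, -2.3, 0, 0, 0, 0], [-2.6, -3.0, 0.1, 0, 0, 0], [-3.0, -3.48, 0.15, 0, 0, 0], [-3.0, -3.48, 0.15, 0, 0, 0], [-3.0, -3.48, 0.15, 0, 0, 0], [-3.0, -3.48, 0.15, 0, 0, 0]]]'

```text
time_s: 17.98
ee_pos: [0.6275, -0.1427, 0.1285]
eef_rot: [-3.14, -0.003, 2.357]
force: [0.2, 0.3, -0.5]
grip_width: 0.0164
grip_force: 19.9
```

>>> step_arm --plan '[[[0, 0, 0, 0, 0, 0], [0, 0, 0, 0, 0, 0]]]'

```text
time_s: 18.15
ee_pos: [0.6278, -0.1424, 0.1293]
eef_rot: [-3.14, -0.002, 2.358]
force: [0.2, -0.8, -0.7]
grip_width: 0.0158
grip_force: 19.9
```

```bash
python3 go.py 628.4,-143.6,38,135
```

```text
t 18.15 [ 627.8 -142.4  129.3] [-1.799e+02 -1.000e-01  1.351e+02] w 0.0158
628.4,-143.6,38,135 [-0.05, -0.01, 3.04, -0.02, -0.02, 0.01]
```

>>> step_arm --plan '[[[-0.03, -0.01, 0.8, 0, 0, 0], [-0.03, -0.01, 1.6, 0, 0, 0], [-0.03, -0.01, 2.3, 0, 0, 0], [-0.03, -0.01, 2.75, 0, 0, 0], [-0.03, -0.01, 3.03, 0, 0, 0], [-0.03, -0.01, 3.06, 0, 0, 0], [-0.03, -0.01, 3.06, 0, 0, 0], [-0.03, -0.01, 3.06, 0, 0, 0]]]'

```text
time_s: 18.82
ee_pos: [0.6286, -0.1445, 0.039]
eef_rot: [-3.141, 0.0, 2.356]
force: [-0.5, 0.1, -1.5]
grip_width: 0.0159
grip_force: 19.9
```

```bash
python3 go.py 628.4,-143.6,35,135
```

```text
t 18.8167 [ 628.6 -144.5   39. ] [-180.    0.  135.] w 0.0159
628.4,-143.6,35,135 [0.03, 0.02, 0.13, -0.01, 0.0, 0.0]
```

>>> step_arm --plan '[[[0.02, 0.01, 0.03, 0, 0, 0], [0.02, 0.01, 0.06, 0, 0, 0], [0.02, 0.01, 0.09, 0, 0, 0], [0.02, 0.01, 0.1, 0, 0, 0], [0.02, 0.01, 0.11, 0, 0, 0], [0.02, 0.01, 0.11, 0, 0, 0]]]'

```text
time_s: 19.32
ee_pos: [0.6279, -0.1438, 0.035]
eef_rot: [-3.14, -0.001, 2.356]
force: [-1.6, 0.1, 5.0]
grip_width: 0.016
grip_force: 19.9
```

```bash
python3 go.py 628.4,-143.6,35,135
```

```text
t 19.3167 [ 627.9 -143.8   35. ] [-1.799e+02 -1.000e-01  1.350e+02] w 0.016
628.4,-143.6,35,135 [-0.01, 0.02, -0.0, -0.01, -0.01, 0.0]
```

>>> step_arm --plan '[[[0, 0, 0, 0, 0, 0], [0, 0, 0, 0, 0, 0], [0, 0, 0, 0, 0, 0], [0, 0, -0.8, 0, 0, 0], [0, 0, -2, 0, 0, 0], [0, 0, -3.2, 0, 0, 0], [0, 0, -4.0, 0, 0, 0], [0, 0, -4.0, 0, 0, 0]]]' --grip 0.5

```text
time_s: 19.98
ee_pos: [0.6299, -0.1443, 0.1604]
eef_rot: [3.139, 0.006, 2.356]
force: [-0.1, 0.9, 0.8]
grip_width: 0.0468
grip_force: 0.0
```

```bash
python3 go.py 469,152.6,130,180
```

```text
t 19.9833 [ 629.9 -144.3  160.4] [179.8   0.3 135. ] w 0.0468
469,152.6,130,180 [10.8, 3.2, 0.96, 0.0, 0.06, -7.5]
```

>>> step_arm --plan '[[[10.8, 3.2, 0.9, 0, 0.03, -7.5], [10.8, 3.2, 0.9, 0, 0.03, -7.5], [10.8, 3.2, 0.9, 0, 0.03, -7.5], [10.8, 3.2, 0.9, 0, 0.03, -7.5], [10.8, 3.2, 0.9, 0, 0.03, -7.5], [10.8, 3.2, 0.9, 0, 0.03, -7.5], [10.8, 3.2, 0.9, 0, 0.03, -7.5], [10.8, 3.2, 0.9, 0, 0.03, -7.5]]]'

```text
time_s: 20.65
ee_pos: [0.4679, 0.1496, 0.1275]
eef_rot: [3.141, -0.005, -3.139]
force: [0.1, 0.9, 0.2]
grip_width: 0.0468
grip_force: 0.0
```

>>> step_arm --plan '[[[0, 0, 0, 0, 0, 0], [0, 0, 0, 0, 0, 0], [0, 0, 0, 0, 0, 0], [0, 0, 0, 0, 0, 0]]]'

```text
time_s: 20.98
ee_pos: [0.4699, 0.1474, 0.128]
eef_rot: [3.141, -0.005, 3.14]
force: [0.0, 0.2, 0.2]
grip_width: 0.0471
grip_force: 0.0
```

```bash
python3 go.py 469,152.6,29,180
```

```text
t 20.9833 [469.9 147.4 128. ] [179.9  -0.3 179.9] w 0.0471
469,152.6,29,180 [0.01, 0.17, 3.3, 0.01, -0.05, -0.01]
```

>>> step_arm --plan '[[[0, 0.16, 0.8, 0, -0.05, 0], [0, 0.16, 1.6, 0, -0.05, 0], [0, 0.16, 2.4, 0, -0.05, 0], [0, 0.16, 3.0, 0, -0.05, 0], [0, 0.16, 3.26, 0, -0.05, 0], [0, 0.16, 3.29, 0, -0.05, 0], [0, 0.16, 3.29, 0, -0.05, 0], [0, 0.16, 3.29, 0, -0.05, 0]]]'

```text
time_s: 21.65
ee_pos: [0.4697, 0.153, 0.0305]
eef_rot: [3.14, 0.002, 3.141]
force: [1.0, 0.1, 0.3]
grip_width: 0.0471
grip_force: 0.0
```

```bash
python3 go.py 469,152.6,29,180
```

```text
t 21.65 [469.7 153.   30.5] [1.799e+02 1.000e-01 1.800e+02] w 0.0471
469,152.6,29,180 [0.02, -0.01, 0.05, 0.01, 0.02, -0.0]
```

>>> step_arm --plan '[[[0, 0, 0, 0, 0, 0], [0, 0, 0, 0, 0, 0], [0, 0, 0, 0, 0, 0], [0, 0, 0, 0, 0, 0], [0, 0, 0, 0, 0, 0], [0, 0, 0, 0, 0, 0]]]' --grip 0

```text
time_s: 22.15
ee_pos: [0.4689, 0.1532, 0.0297]
eef_rot: [3.14, 0.001, -3.142]
force: [-0.8, -0.4, 2.7]
grip_width: 0.0161
grip_force: 19.6
```

>>> step_arm --plan '[[[0, 0, -0.6, 0, 0, 0], [0, 0, -1.5, 0, 0, 0], [0, 0, -2.5, 0, 0, 0], [0, 0, -3.5, 0, 0, 0], [0, 0, -3.5, 0, 0, 0], [0, 0, -3.5, 0, 0, 0]]]'

```text
time_s: 22.65
ee_pos: [0.4692, 0.1532, 0.1352]
eef_rot: [3.14, 0.003, -3.141]
force: [0.3, 0.2, -2.9]
grip_width: 0.0163
grip_force: 20.0
```

```bash
python3 go.py 485.5,-169.5,130,180
```

```text
t 22.65 [469.2 153.2 135.2] [ 1.799e+02  1.000e-01 -1.800e+02] w 0.0163
485.5,-169.5,130,180 [-0.54, -10.76, 0.16, 0.02, 0.02, 0.0]
```

>>> step_arm --plan '[[[-0.05, -1.0, 0, 0, 0, 0], [-0.1, -2.2, 0, 0, 0, 0], [-0.2, -3.5, 0, 0, 0, 0], [-0.3, -4.8, 0, 0, 0, 0], [-0.35, -6.1, 0, 0, 0, 0], [-0.4, -7.4, 0, 0, 0, 0], [-0.5, -8.7, 0, 0, 0, 0], [-0.54, -9.8, 0, 0, 0, 0]]]'

```text
time_s: 23.32
ee_pos: [0.4841, -0.1432, 0.1322]
eef_rot: [3.14, -0.002, 3.141]
force: [0.4, 0.6, -2.5]
grip_width: 0.016
grip_force: 20.0
```

>>> step_arm --plan '[[[0, -0.6, 0, 0, 0, 0], [0, -0.96, 0, 0, 0, 0], [0, -0.96, 0, 0, 0, 0], [0, -0.96, 0, 0, 0, 0], [0, -0.96, 0, 0, 0, 0]]]'

```text
time_s: 23.73
ee_pos: [0.4849, -0.1685, 0.1335]
eef_rot: [3.14, -0.001, -3.141]
force: [1.0, -0.4, -1.8]
grip_width: 0.0159
grip_force: 20.0
```

```bash
python3 go.py 485.5,-170,35,180
```

```text
t 23.7333 [ 484.9 -168.5  133.5] [ 179.9   -0.  -179.9] w 0.0159
485.5,-170,35,180 [-0.02, -0.05, 3.28, 0.02, -0.01, 0.01]
```

Release height is 29.7 + 2 ≈ 31.7 mm.

>>> step_arm --plan '[[[-0.02, -0.03, 0.8, 0, 0, 0], [-0.02, -0.03, 1.6, 0, 0, 0], [-0.02, -0.03, 2.4, 0, 0, 0], [-0.02, -0.03, 2.9, 0, 0, 0], [-0.02, -0.03, 3.2, 0, 0, 0], [-0.02, -0.03, 3.28, 0, 0, 0], [-0.02, -0.03, 3.28, 0, 0, 0], [-0.02, -0.03, 3.28, 0, 0, 0]]]'

```text
time_s: 24.4
ee_pos: [0.4863, -0.1704, 0.0366]
eef_rot: [3.141, 0.002, -3.141]
force: [0.6, -0.4, -2.1]
grip_width: 0.0159
grip_force: 20.0
```

```bash
python3 go.py 485.5,-169.5,31.7,180
```

```text
t 24.4 [ 486.3 -170.4   36.6] [ 1.8e+02  1.0e-01 -1.8e+02] w 0.0159
485.5,-169.5,31.7,180 [0.03, 0.03, 0.16, 0.01, 0.01, 0.01]
```

>>> step_arm --plan '[[[0.01, 0.01, 0.04, 0, 0, 0], [0.01, 0.01, 0.08, 0, 0, 0], [0.01, 0.01, 0.1, 0, 0, 0], [0.01, 0.01, 0.12, 0, 0, 0], [0.01, 0.01, 0.13, 0, 0, 0], [0.01, 0.01, 0.13, 0, 0, 0]]]'

```text
time_s: 24.9
ee_pos: [0.4854, -0.1703, 0.0319]
eef_rot: [3.14, 0.0, -3.142]
force: [0.6, 0.8, -1.2]
grip_width: 0.0158
grip_force: 20.0
```

```bash
python3 go.py 485.5,-169.5,31.7,180
```

```text
t 24.9 [ 485.4 -170.3   31.9] [ 179.9    0.  -180. ] w 0.0158
485.5,-169.5,31.7,180 [-0.0, 0.03, 0.01, 0.01, 0.0, 0.0]
```

>>> step_arm --plan '[[[0, 0, 0.02, 0, 0, 0], [0, 0, 0.03, 0, 0, 0], [0, 0, 0.03, 0, 0, 0]]]'

```text
time_s: 25.15
ee_pos: [0.4855, -0.1703, 0.0318]
eef_rot: [3.141, 0.001, -3.141]
force: [-5.6, 1.8, 10.2]
grip_width: 0.0162
grip_force: 20.0
```

>>> step_arm --plan '[[[0, 0, 0, 0, 0, 0], [0, 0, 0, 0, 0, 0], [0, 0, 0, 0, 0, 0], [0, 0, -0.8, 0, 0, 0], [0, 0, -2, 0, 0, 0], [0, 0, -3.2, 0, 0, 0], [0, 0, -4.4, 0, 0, 0], [0, 0, -5.0, 0, 0, 0]]]' --grip 0.5

```text
time_s: 25.82
ee_pos: [0.4863, -0.1708, 0.1853]
eef_rot: [-3.141, 0.005, -3.141]
force: [0.7, 1.2, 0.2]
grip_width: 0.0466
grip_force: 0.0
```

>>> step_arm --plan '[[[3.3, 5.7, 0, 0, 0, 0], [3.3, 5.7, 0, 0, 0, 0], [3.3, 5.7, 0, 0, 0, 0], [3.3, 5.7, 0, 0, 0, 0], [3.3, 5.7, 0, 0, 0, 0], [3.3, 5.7, 0, 0, 0, 0], [3.3, 5.7, 0, 0, 0, 0], [3.3, 5.7, 0, 0, 0, 0]]]'

```text
time_s: 26.48
ee_pos: [0.3868, 0.0003, 0.1813]
eef_rot: [3.141, 0.001, -3.141]
force: [-0.1, -0.4, -0.1]
grip_width: 0.047
grip_force: 0.0
```

```bash
cat > m3.py <<'E'
from m2 import *
ims={c:ctrl.camera(c) for c in CM}
for c in CM: cv2.imwrite(f"pics/{c}_end.png",ims[c][:,:,::-1])
# skirt-top face fit: light face between print and grip is hard; fit whole silhouette only
def fm(q,X,dims,z,rnd=False):
    for c in CM:
        c0=np.round(proj(c,[X[0],X[1],z+.03])[0]).astype(int)
        ds=[d for d in ctrl.masks_of(q,c) if np.hypot(*(np.array(d["at"])-c0))<15]
        if not ds: print(q,c,"none");continue
        m=cv2.copyMakeBorder(ds[0]["pixels"].astype(np.float32),W,W,W,W,0)[c0[1]+W//2:c0[1]+W*3//2,c0[0]+W//2:c0[0]+W*3//2];m=cv2.GaussianBlur(m,(0,0),.7)
        f=lambda p:np.sum((sil(c,(p[0],p[1],z,p[2]*10),dims,c0,rnd)-m)**2)/m.sum()
        q0=np.array([X[0],X[1],np.radians(X[2])/10]);r=minimize(f,q0,method="Nelder-Mead",options=dict(initial_simplex=np.vstack([q0,q0+[.005,0,0],q0+[0,.005,0],q0+[0,0,.01]])))
        print(q,c,np.round([r.x[0]*1000,r.x[1]*1000,np.degrees(r.x[2]*10)],1),round(r.fun,3))
fm("cutter_square",(.456,-.302,85),(.052,.052),.006)
fm("cutter_finger",(.621,.322,-7),(.076,.03),.006)
fm("cutter_round_small",(.6284,-.1436,-45),(.044,.044),.006,True)
fm("cutter_round_spare",(.4855,-.170,0),(.066,.066),.002,True)
fm("cutter_round_seated",(.6365,.1592,-34),(.066,.066),.006,True)
a=cv2.resize(ims["top"][75:215,130:490],(800,311),interpolation=2);b=cv2.resize(ims["scene"][110:400,180:440],(500,558)[:2],interpolation=2)
cv2.imwrite("pics/e1.png",a[:,:,::-1]);cv2.imwrite("pics/e2.png",b[:,:,::-1])
E
python3 m3.py
```

```text
cutter_square scene [ 457.3 -300.9   84.5] 0.026
cutter_square top [ 458.7 -303.6   85.2] 0.018
cutter_finger scene [621.5 320.7  -7.3] 0.013
cutter_finger top [622.6 319.8  -7.2] 0.016
cutter_round_small scene [ 627.7 -142.1  -53.5] 0.026
cutter_round_small top [ 627.9 -144.7  -42. ] 0.033
cutter_round_spare scene [ 485.4 -169.5    3.1] 0.016
cutter_round_spare top [ 486.7 -174.7    6.6] 0.066
cutter_round_seated scene [636.6 159.3 -30.5] 0.018
cutter_round_seated top [638.  158.3 -35.7] 0.013
```

View pics/e1.png

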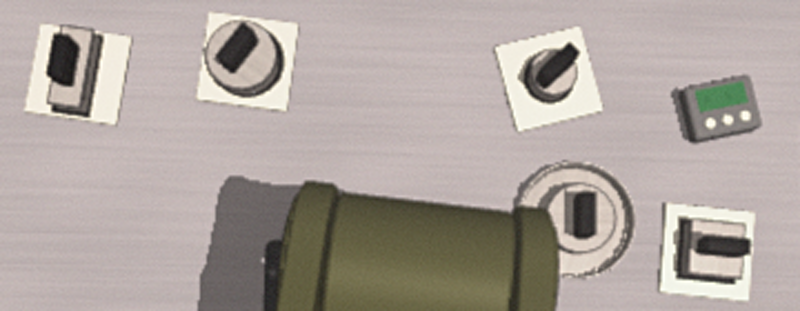

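View pics/e2.png

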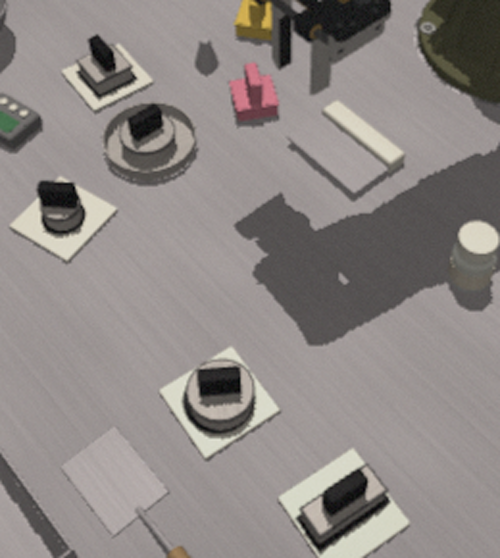

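```bash
python3 -c "
from station import ctrl
print(ctrl.hand_in())"
```

```text
the job is handed in; nothing more can be done
None
```

The job is handed in: the square, finger and small round cutters stand on their pads, each measured about 1–2 mm from its outline centre, with the square and finger turned to match. The spare large round lies flat in the tin, and the seated one was left alone.

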